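# Set and lock the side scraper against the cake board

## Task

Set the side scraper for the dummy cake on the turntable: loosen the red clamp knob, slide the carriage along its bar until the edge of the blade just touches the rim of the gold cake board, then tighten the knob fully again so that the carriage is locked there. Do not shove the board off its place on the turntable, and leave the other things on the counter as they stand.

Things in the scene. Friction and masses are not known exactly. Their poses are not given: they have to be found in the camera images.
- clamp_knob (a joint): red wing knob on top of the white scraper carriage; value = turn in rad about the upright axis: 0 = fully tight (stop, wing along the bar), growing counter-clockwise seen from above to 1.4 = fully loose (stop, wing across the bar). The brake leaves the bar at about 0.7; below that it holds, up to about 25 N at 0. Takes up to 0.35 N m to turn and stays where it is left.
- knob_grip (a point): middle of the knob's wing, the point to grip, on the knob's turning axis, 289 mm above the counter. The wing is 50 mm long (point y axis), 11 mm thick (point x axis) and 22 mm high (11 mm above and below this point), z up; the axes turn with the knob. The white carriage's top face lies 27 mm below this point; the carriage is 40 mm wide, 44 mm long (along the bar) and 36 mm high.
- scraper_carriage (a joint): slide of the white carriage along the bar, in m: 0 = next to the post, growing toward the turntable to 0.115. It slides with about 2 N once the clamp is loose. It carries the knob and the blade.
- blade_edge (a point): the blade's upright leading edge, 3 mm above its lower end and at the height of the gold board's rim. The steel blade hangs 100 mm down from the carriage. The point lies on the edge itself, 36 mm ahead of the knob's axis; point y axis = the direction in which the carriage joint grows (toward the turntable), z up.
- scraper_stand: the fixed stand: white foot 130 x 118 x 16 mm, steel post of 23 mm, grey head 42 x 36 x 34 mm on it, its top 260 mm above the counter, and a level aluminium bar 22 x 14 mm whose axis is 243 mm above the counter. Origin on the counter under the post's axis; its y axis runs along the bar toward the turntable (bar from y = -25 to +193 mm).
- cake_base: loose: round gold cake board, 203 mm across (radius 101.5 mm) and 15 mm thick, with a white foam dummy cake (178 mm across, 75 mm high) fixed on it; it stands on the turntable on a non-slip pad. Origin at the centre of the board's underside; 0.42 kg; it slips when pushed with about 5 N.
- turntable: fixed foot of the grey cake turntable; its plate, 306 mm across, turns freely about the upright axis; the board stands on the plate 122 mm above the counter. Origin on the counter, on the axis.
- green_bottle: bystander: green colour bottle, 55 mm across, 186 mm high, stands behind the stand; origin at its foot
- red_pot: bystander: red gel pot with a white lid, 45 mm across, 39 mm high, behind the stand; origin at its foot
- sprinkle_jar: bystander: white sprinkle jar, 72 mm across, 109 mm high, left of the turntable; origin at its foot
- yellow_pot: bystander: yellow gel pot with a white lid, 45 mm across, 39 mm high, left of the turntable; origin at its foot
- orange_bottle: bystander: orange colour bottle, 55 mm across, 200 mm high, at the back; origin at its foot
- blue_bottle: bystander: blue colour bottle, 61 mm across, 186 mm high, at the back; origin at its foot
- bench_scraper: bystander: bench scraper with a white round grip, 100 x 145 x 25 mm, lying at the left front; origin at its underside
- purple_bottle: bystander: purple colour bottle, 55 mm across, 186 mm high, at the back; origin at its foot

How it is judged:
By the outcome, as a careful person would: the job done as asked, in the order asked, and still so for the second after the job is handed in, with the robot touching nothing.
It also fails if it takes over 40 s, if anything falls off the work surface, if the arm or the gripper's body presses on something with over 40 N, if the wrist force passes 120 N, or if a joint passes its speed limit or range.

## Robot

A 7-joint arm with a two-finger parallel gripper is mounted at the origin on a cart in front of the work surface, level with it; the furniture and walls round the work are solid. World frame = base frame: x ahead of the robot, y to its left, z up, the work surface at z = 0. Lengths are in mm, angles in rad, forces in N, time in s.
With the tool pointing down it reaches from about 400 to 875 mm from the base axis. Payload 4.4 kg.
Tool frame: the origin (TCP) lies at the very end of the fingers, on their centre line; the grasp point (between the pads) lies 19 mm behind it; z points along the fingers, y is the line along which they close (so a half turn about z gives the same grasp; the last joint's range is limited). The gripper opens to 85 mm and grips with 20 to 120 N. Pads are 22 mm wide; open, the fingers measure 114 mm over their backs; the gripper's body (76 mm by 85 mm) begins 54 mm behind the grasp point. The pads swing forward as they close: fully open they stand 13 mm farther back than shut.
Start: joints at [1.274, 0.628, 0.038, 1.517, -0.027, 0.996, -0.02], TCP at [148.719, -632.772, 231.313] pointing down, gripper open.
Joint ranges: [-3.06, 3.06], [-0.37, 2.12], [-1.25, 1.32], [0.18, 2.47], [-1.1, 4.24], [0.23, 1.98], [-2.94, 2.94]. Speed limits (rad/s): [2.57, 2.57, 3.14, 3.14, 3.14, 3.14, 3.14].

## Interface

Orientations are given as [roll, pitch, yaw] about the fixed x, y, z axes, in that order (R = Rz(yaw) Ry(pitch) Rx(roll)).
In Python, from cell import status, get_image, ctrl, models gives the robot as it stands.
- The arm moves only by the shell command python3 -m handwheel 'ROWS' [OPENING]. ROWS is JSON, a list of rows, each an object with "delta_pos": the shift along the world's x, y, z in cm, a list of three; "yaw": the turn about the world's z in rad. A call has 1 to 10 rows; each row shifts and turns the commanded pose from where the row before left it; what a row does not reach is not made up. A row lasts 1/12 s, in which the tool goes at most 41.7 mm and 7.16 degrees, less where a joint would pass 70% of its speed; a pose out of reach is approached as far as the arm can. A call is refused whole if a number of a shift passes 4.17 or a number of a turn 0.125, either way. A call with a gripper value outside its range is refused whole. OPENING is the opening, from -1 (shut) to 1 (fully open), set as the call begins (- or left out, the last holds). The fingers move at their own pace and stop on an object; the grip force is fixed at half the most. Time passes only in rows, so rows that do not move let the fingers close. It gives the time, the measured TCP pose, the force, the opening and the grip force at its end, in the units of the state.
- status.read_state(): the state, without advancing time (a new reading comes with each control period).
- get_image(name): name is "side" or "top" or "wrist"; returns a dict with "color" (420x560x3 uint8, red, green, blue), "z_map" (420x560 float32, mm along the optical axis (not along the pixel's ray), 0 where there is no reading), "fx", "fy", "cx", "cy" (pixels), "position" and "rotation" of the camera in the world; the wrist camera has in their place "hand_eye" (4x4, takes a point from camera to tool coordinates, whose origin is the TCP and whose axes are the flange's). Camera axes: x right, y up, looking along -z (the intrinsics and any distortion apply to the point x, -y, -z); pixel columns grow to the right and rows downward; lengths in mm; the calibration is good to about 2 mm. A picture is of the moment at which its call begins: read the wrist's pose just before it.
- ctrl.finish_job(): hands the job in; it is judged then, once.
Trained networks look in a picture, given as the dict that the camera call returned (one of the last four; its "shot" number tells which), for a name from the list of things; names that differ only in an ending like _2 or _b are one class to them, and where a whole thing is asked for, a point or a joint stands for the part that bears it (a point fixed in the world has none). Each returns a list of dicts, best first, with "score" (0 to 1); they miss things now and then, are a little off and sometimes report something else, mostly with a low value. They report only what shows in the picture. A call takes as long as a camera call.
- models.boxes_of(picture, name): "rect" ([left, top, right, bottom] in pixels, round what is visible of it).
The state is a dict: "clock": time; "qpos": joint angles; "qd": joint speeds; "tau": joint torques, N m; "eef_pos": TCP position; "tool_rot": TCP orientation; "force": force on the tool from outside, world axes, zero at the start; "torque": the same for the moment, N m; "width": finger opening in mm; "gripper_force": force on a finger pad.
Only numpy, scipy, OpenCV 4.12 (cv2) and the standard library are available. Lean on these libraries where they do the work, as an engineer would, in place of code of your own. Each camera call takes 0.05 s, during which the arm holds its last target. There are 200 camera calls.

## Working session

There is one attempt and no reset: what is moved stays moved. The work goes in short steps, Python scripts to look and compute and a shell command to move; the robot and the scene stay as the last step left them, time stands still between calls to the robot, and variables do not carry over. Pictures are saved under pics/ and viewed, at most 10 in all, crops included, and the job is handed in when it is done.

```bash
ls; mkdir -p pics; cat > h.py <<'E'
import numpy as np, cv2
from cell import status, get_image, ctrl, models
def save(p,n): cv2.imwrite('pics/'+n, cv2.cvtColor(p['color'],cv2.COLOR_RGB2BGR))
def cloud(p):
    z=p['z_map']; v,u=np.mgrid[:z.shape[0],:z.shape[1]]
    c=np.stack([(u-p['cx'])/p['fx']*z,-(v-p['cy'])/p['fy']*z,-z],-1)
    R=np.array(p['rotation']); 
    return c@R.T+np.array(p['position'])
E
python3 - <<'E'
from h import *
s=status.read_state(); print(s['clock'],s['eef_pos'],s['tool_rot'],s['width'])
for n in('side','top'):
    p=get_image(n); save(p,n+'1.png'); print(n,p['position'],np.array(p['rotation']).tolist() if np.size(p['rotation'])==9 else p['rotation'],p['fx'],[k for k in p])
    for k in('clamp_knob','scraper_carriage','blade_edge','scraper_stand','cake_base','turntable'):
        print(k,[(b['rect'],round(b['score'],2)) for b in models.boxes_of(p,k)[:2]])
E
```

```text
pics
0.0 [ 148.58205365 -632.16298854  230.40209015] [-3.13974342e+00  2.11299886e-05  2.30767860e-01] 85.4626734646928
side [251.52468283 530.52156946 901.34512475] [ 5.72562287e-01 -1.61854321e-03 -2.34021928e+00] 393.74699720650176 ['color', 'z_map', 'fx', 'fy', 'cx', 'cy', 'position', 'rotation', 'shot']
clamp_knob [([399.5, 142.5, 422.4, 157.8], 0.51)]
scraper_carriage [([383.6, 141.4, 423.0, 193.5], 0.61), ([401.0, 144.8, 422.6, 161.8], 0.39)]
blade_edge [([390.9, 142.8, 419.3, 177.6], 0.95), ([351.1, 142.7, 434.3, 244.2], 0.16)]
scraper_stand [([352.2, 140.3, 435.3, 242.7], 0.84), ([317.5, 142.0, 343.8, 183.8], 0.37)]
cake_base [([270.9, 181.7, 362.9, 278.4], 0.96), ([214.4, 176.3, 240.2, 228.8], 0.4)]
turntable [([245.3, 187.0, 385.3, 306.0], 0.82)]
top [ 255.5141255   115.50482656 1282.21502418] [ 0.29680788 -0.00824336 -1.28637136] 489.27989427828504 ['color', 'z_map', 'fx', 'fy', 'cx', 'cy', 'position', 'rotation', 'shot']
clamp_knob [([369.2, 280.3, 392.8, 293.8], 0.68), ([218.7, 195.5, 347.2, 318.1], 0.55)]
scraper_carriage [([365.2, 280.6, 391.0, 303.2], 0.63), ([219.8, 195.7, 346.8, 317.3], 0.62)]
blade_edge [([354.1, 272.9, 390.3, 304.6], 0.88)]
scraper_stand [([316.2, 255.9, 410.9, 342.7], 0.95), ([187.4, 166.3, 214.0, 199.4], 0.48)]
cake_base [([244.5, 206.7, 325.2, 297.7], 0.9), ([189.1, 165.9, 216.4, 198.6], 0.69)]
turntable [([221.1, 193.5, 348.5, 318.0], 0.91), ([323.9, 167.2, 350.6, 198.4], 0.75)]
```

```bash
sed -i "s/R=np.array(p\['rotation'\]);/R=Rotation.from_euler('xyz',p['rotation']).as_matrix()/; 1a from scipy.spatial.transform import Rotation" h.py
cat > m.py <<'E'
from h import *
import sys
def meas(n):
    p=get_image(n); P=cloud(p); hsv=cv2.cvtColor(p['color'],cv2.COLOR_RGB2HSV); ok=p['z_map']>0
    H,S,V=hsv[...,0],hsv[...,1],hsv[...,2]
    red=ok&((H<8)|(H>172))&(S>130)&(V>70)&(P[...,2]>265)&(P[...,2]<320)
    k=P[red]; print(n,'knob n',len(k),'mean',k.mean(0).round(1),'max z',k[:,2].max().round(1)) if len(k) else print('no red')
    if len(k)>5:
        t=k[k[:,2]>290]; 
        for q in(k,t):
            if len(q)>4: w,v=np.linalg.eigh(np.cov(q[:,:2].T)); print(' n',len(q),'c',q.mean(0).round(1),'rect',cv2.minAreaRect(q[:,:2].astype(np.float32)),'axis deg',np.degrees(np.arctan2(v[1,1],v[0,1])).round(1),np.sqrt(w).round(1))
    gold=ok&(H>12)&(H<32)&(S>90)&(P[...,2]>118)&(P[...,2]<146)
    g=P[gold]
    if len(g)>20:
        # circle fit, outer rim top
        from scipy.optimize import least_squares
        f=lambda c:np.hypot(g[:,0]-c[0],g[:,1]-c[1])-95
        c=least_squares(f,g[:,:2].mean(0),loss='soft_l1').x; r=np.hypot(*(g[:,:2]-c).T); print(' gold n',len(g),'c',c.round(1),'r pct',np.percentile(r,[2,50,98]).round(1),'z',np.median(g[:,2]).round(1))
    foam=ok&(S<60)&(V>120)&(P[...,2]>207)&(P[...,2]<218)&(abs(P[...,1]-(-60))<2000)
    q=P[foam]
    if len(q)>20: print(' foam',len(q),np.median(q,0).round(1),cv2.minEnclosingCircle(q[:,:2].astype(np.float32)))
    bar=ok&(P[...,2]>245)&(P[...,2]<256)
    q=P[bar]; print(' bar-height n',len(q),q.mean(0).round(1) if len(q) else '')
    return p,P
if __name__=='__main__':
    for n in sys.argv[1:]: meas(n)
E
python3 m.py side top; python3 - <<'E'
import cv2,numpy as np
a=cv2.imread('pics/side1.png')[110:320,190:470];b=cv2.imread('pics/top1.png')[150:360,170:450]
cv2.imwrite('pics/both.png',np.vstack([cv2.resize(a,None,fx=1.42,fy=1.42,interpolation=3),cv2.resize(b,None,fx=1.42,fy=1.42,interpolation=3)]))
E
```

```text
side knob n 190 mean [448.8 -37.3 292.8] max z 301.9
 n 190 c [448.8 -37.3 292.8] rect ((449.5458984375, -40.538787841796875), (48.12248992919922, 19.257137298583984), 89.35881042480469) axis deg 78.1 [ 4.1 12.9]
 n 131 c [449.8 -39.  297.1] rect ((450.69866943359375, -40.999366760253906), (47.22718811035156, 16.941423416137695), 89.35881042480469) axis deg 78.3 [ 3.9 13.7]
 gold n 937 c [497.4 170.3] r pct [ 87.5  95.2 100.5] z 136.5
 foam 5388 [499.4 168.4 211.9] ((627.2698364257812, -228.44020080566406), 507.7732238769531)
 bar-height n 1140 [ 564.4 -172.9  250.1]
top knob n 173 mean [448.  -42.2 296.1] max z 306.0
 n 173 c [448.  -42.2 296.1] rect ((449.0129089355469, -43.398712158203125), (20.442028045654297, 46.781558990478516), 6.242438316345215) axis deg 80.0 [ 4.5 12.6]
 n 145 c [449.  -42.6 298.6] rect ((449.6548156738281, -43.23519515991211), (47.6339225769043, 17.831283569335938), 67.58627319335938) axis deg 79.7 [ 4.  13.4]
 gold n 859 c [497.6 165.6] r pct [ 87.4  97.1 598. ] z 137.1
 foam 4659 [495.1 168.5 212.9] ((599.1520385742188, 120.26454162597656), 200.9447479248047)
 bar-height n 1163 [580.5 -61.  250.6]
```

View pics/both.png

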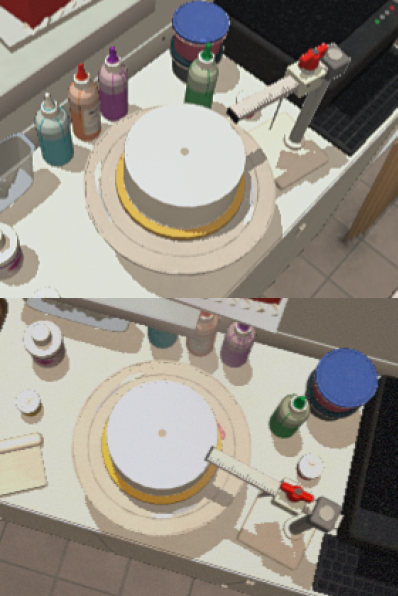

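View pics/top1.png

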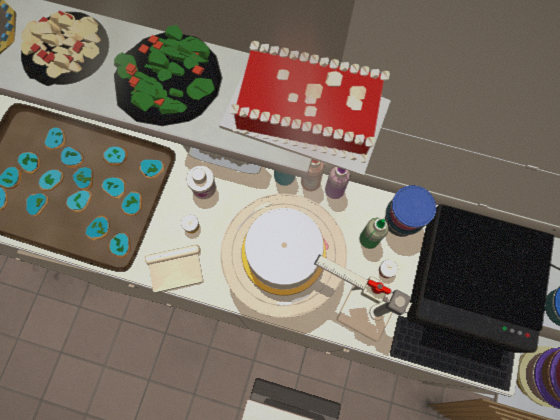

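```bash
cat > bar.py <<'E'
from h import *
for n in('side','top'):
    p=get_image(n); P=cloud(p); hsv=cv2.cvtColor(p['color'],cv2.COLOR_RGB2HSV)
    x,y,z=P[...,0],P[...,1],P[...,2]
    m=(p['z_map']>0)&(z>238)&(z<262)&(abs(x-470)<70)&(y>-5)&(y<160)
    q=P[m]; 
    print(n,len(q),'z',np.percentile(q[:,2],[5,50,95]).round(1), cv2.minAreaRect(q[:,:2].astype(np.float32)))
    l=cv2.fitLine(q[:,:2].astype(np.float32),cv2.DIST_HUBER,0,.01,.01).ravel(); print(' line',l, 'deg',np.degrees(np.arctan2(l[1],l[0])),'tip y',q[:,1].max())
    d=l[:2]*np.sign(l[1]); 
    # head
    h=(p['z_map']>0)&(z>252)&(z<266)&(abs(x-440)<60)&(y>-150)&(y<-60)
    print(' head',P[h].mean(0).round(1),len(P[h]),np.percentile(P[h][:,:2],[2,98],0).round(0).tolist())
    # cake
    f=(p['z_map']>0)&(z>207)&(z<217)&(np.hypot(x-497,y-168)<110)
    print(' foam',cv2.minEnclosingCircle(P[f][:,:2].astype(np.float32)),P[f][:,2].mean())
    # turntable plate
    t=(p['z_map']>0)&(z>112)&(z<128)&(np.hypot(x-497,y-168)<190)
    print(' plate',cv2.minEnclosingCircle(P[t][:,:2].astype(np.float32)),np.median(P[t][:,2]))
    # carriage
    c=(p['z_map']>0)&(z>257)&(z<270)&(np.hypot(x-449,y+42)<50)&(hsv[...,1]<90)
    print(' carr',len(P[c]),P[c].mean(0).round(1) if c.any() else '')
    b=(p['z_map']>0)&(z>120)&(z<222)&(np.hypot(x-460,y+10)<45)
    print(' blade',len(P[b]),P[b].mean(0).round(1) if b.any() else '',np.percentile(P[b],[3,97],0).round(0).tolist() if b.any() else '')
    # gold rim: points of gold closest along
    H,S=hsv[...,0],hsv[...,1]
    g=(p['z_map']>0)&(H>12)&(H<32)&(S>90)&(z>126)&(z<142)&(np.hypot(x-497,y-168)<112); G=P[g]
    a=np.degrees(np.arctan2(G[:,1]-168,G[:,0]-497)); r=np.hypot(G[:,0]-497,G[:,1]-168)
    for A in range(-180,180,30):
        s=(a>=A)&(a<A+30)
        if s.sum()>15: print('  ',A,s.sum(),np.percentile(r[s],[5,95]).round(1),end=';')
    print()
E
python3 bar.py
```

```text
side 521 z [240.5 249.3 251.5] ((469.80914306640625, 43.64451217651367), (102.30623626708984, 23.656076431274414), 78.06298065185547)
 line [2.3888454e-01 9.7104800e-01 4.6828799e+02 4.7427212e+01] deg 76.17928 tip y 95.41019325163467
 head [435.4 -92.1 259.4] 242 [[418.0, -113.0], [454.0, -75.0]]
 foam ((498.0186462402344, 169.82647705078125), 89.19257354736328) 211.8404065864046
 plate ((499.3595275878906, 169.60794067382812), 153.35137939453125) 120.55477417047462
 carr 284 [444.5 -47.3 260.5]
 blade 96 [464.6  10.4 143.5] [[446.0, -21.0, 120.0], [491.0, 33.0, 212.0]]
   -180 121 [87.9 99. ];   -150 39 [90.5 98.9];   0 17 [ 96.  101.7];   30 97 [ 91.7 101.6];   60 148 [ 90.5 102.4];   90 170 [ 90.  102.4];   120 183 [ 89.3 101.5];   150 155 [ 88.4 100.4];
top 521 z [245.1 250.4 254. ] ((469.2616271972656, 42.39796829223633), (101.22697448730469, 23.709779739379883), 78.14615631103516)
 line [2.2277270e-01 9.7487038e-01 4.6815125e+02 4.3528873e+01] deg 77.12806 tip y 93.90652477621983
 head [438.7 -93.2 260.2] 402 [[418.0, -116.0], [461.0, -62.0]]
 foam ((497.6029968261719, 168.5272216796875), 88.94087219238281) 212.727479907908
 plate ((499.19598388671875, 168.2072296142578), 153.4521026611328) 121.58767731439445
 carr 316 [443.3 -56.1 261.3]
 blade 84 [461.1  16.2 131.3] [[444.0, -24.0, 120.0], [477.0, 34.0, 177.0]]
   -180 129 [ 88.3 100.6];   -150 119 [ 88.3 100.2];   -120 83 [88.7 99.2];   -90 30 [94.  99.3];   90 69 [ 91.9 100.5];   120 116 [ 89.3 100.7];   150 124 [ 88.6 100.6];
```

```bash
python3 - <<'E'
from h import *
for n in('top','side'):
    p=get_image(n);P=cloud(p);ok=p['z_map']>0
    for y0 in range(-700,0,100):
        print(n,y0,[int(P[...,2][ok&(P[...,0]>=x0)&(P[...,0]<x0+100)&(P[...,1]>=y0)&(P[...,1]<y0+100)].max(initial=-999)) for x0 in range(0,800,100)])
E
python3 -m handwheel '[{"delta_pos":[0,0,3]},{"delta_pos":[0,0,4]},{"delta_pos":[0,0,4]},{"delta_pos":[0,0,4]},{"delta_pos":[0,0,3]}]' 1
```

```text
top -700 [-999, -999, -374, -79, -999, -87, -999, -999]
top -600 [-999, -892, -377, 94, 94, 80, 78, 50]
top -500 [-999, -884, -879, 34, 132, 137, 136, 230]
top -400 [-999, -882, -876, 34, 132, 135, 135, 409]
top -300 [-999, -883, -881, 35, 134, 138, 135, 593]
top -200 [-808, -609, -881, 30, 266, 135, 145, 754]
top -100 [-999, -1, -881, 24, 304, 118, 188, 751]
side -700 [-890, -885, -378, 235, 236, 326, 319, 248]
side -600 [-888, -890, -381, 235, 235, 76, 77, 288]
side -500 [-888, -887, -887, 30, 130, 132, 131, 328]
side -400 [-888, -889, -889, 30, 131, 131, 131, 365]
side -300 [-889, -888, -888, 32, 129, 132, 131, 405]
side -200 [13, 4, -886, 27, 264, 131, 141, 442]
side -100 [204, 14, -889, 21, 302, 117, 186, 481]schema error: expected keys delta_pos, yaw
```

```bash
python3 -m handwheel '[{"delta_pos":[0,0,3],"yaw":0},{"delta_pos":[0,0,4],"yaw":0},{"delta_pos":[0,0,4],"yaw":0},{"delta_pos":[0,0,4],"yaw":0},{"delta_pos":[0,0,3],"yaw":0}]' 1
python3 -m handwheel '[{"delta_pos":[2,1.7,0],"yaw":0.1},{"delta_pos":[2.6,2.2,0],"yaw":0.1},{"delta_pos":[2.6,2.2,0],"yaw":0.1},{"delta_pos":[2.6,2.2,0],"yaw":0.1},{"delta_pos":[2.6,2.2,0],"yaw":0.1},{"delta_pos":[2.6,2.2,0],"yaw":0.1},{"delta_pos":[2.6,2.2,0],"yaw":0.1},{"delta_pos":[2.6,2.2,0],"yaw":0.1},{"delta_pos":[2.6,2.2,0],"yaw":0.1},{"delta_pos":[2.0,2.2,0],"yaw":0.1}]'
python3 -c "
from h import *
s=status.read_state();print(s['qpos'],s['tool_rot'])"
```

```text
clock: 1.42
eef_pos: [148.7, -633.3, 415.3]
tool_rot: [3.138, -0.0, 0.231]
force: [1.2, -0.5, 0.6]
width: 85.3
gripper_force: 0.0
clock: 2.25
eef_pos: [398.7, -416.1, 411.4]
tool_rot: [3.141, -0.0, 1.237]
force: [0.8, -0.6, -0.4]
width: 85.4
gripper_force: 0.0
[ 0.92471157  0.38430486 -0.25363911  1.44102348  0.09630222  1.32773107
  0.33197989] [ 3.14059299e+00 -4.32396875e-04  1.23707839e+00]
```

```bash
python3 -m handwheel '[{"delta_pos":[0.5,3.4,0],"yaw":0.02},{"delta_pos":[0.5,4.0,0],"yaw":0.02},{"delta_pos":[0.5,4.0,0],"yaw":0.02},{"delta_pos":[0.5,4.0,0],"yaw":0.02},{"delta_pos":[0.5,4.0,0],"yaw":0.02},{"delta_pos":[0.5,4.0,0],"yaw":0.02},{"delta_pos":[0.5,4.0,0],"yaw":0},{"delta_pos":[0.6,4.0,0],"yaw":0},{"delta_pos":[0.5,4.0,0],"yaw":0},{"delta_pos":[0.5,2,0],"yaw":0}]'
cat > w.py <<'E'
from h import *
import sys
s=status.read_state(); p=get_image('wrist'); save(p,sys.argv[1])
T=np.array(p['hand_eye']); z=p['z_map']; v,u=np.mgrid[:z.shape[0],:z.shape[1]]
c=np.stack([(u-p['cx'])/p['fx']*z,-(v-p['cy'])/p['fy']*z,-z],-1)@T[:3,:3].T+T[:3,3]
P=c@Rotation.from_euler('xyz',s['tool_rot']).as_matrix().T+np.array(s['eef_pos'])
hsv=cv2.cvtColor(p['color'],cv2.COLOR_RGB2HSV);H,S,V=cv2.split(hsv);ok=z>0
print(s['clock'],np.round(s['eef_pos'],1),np.round(s['tool_rot'],3))
def rect(m,l):
    q=P[m]
    if len(q)<10: return print(l,len(q))
    print(l,len(q),'mean',q.mean(0).round(1),cv2.minAreaRect(q[:,:2].astype(np.float32)),np.percentile(q[:,2],[5,95]).round(1))
red=ok&((H<8)|(H>172))&(S>130)&(np.hypot(P[...,0]-455,P[...,1]+10)<120)
rect(red&(P[...,2]>296)&(P[...,2]<305),'wing top'); rect(red&(P[...,2]>270),'red')
rect(ok&(P[...,2]>246)&(P[...,2]<254)&(abs(P[...,0]-465)<60)&(P[...,1]>0)&(P[...,1]<90),'bar')
np.savez('w.npz',P=P,c=p['color'],z=z)
E
python3 w.py w1.png
```

```text
clock: 3.08
eef_pos: [447.4, -38.3, 412.0]
tool_rot: [3.141, -0.002, 1.357]
force: [-0.0, 0.4, -0.3]
width: 85.4
gripper_force: 0.0
3.0833 [447.4 -38.3 412. ] [ 3.141e+00 -2.000e-03  1.357e+00]
wing top 499 mean [451.6 -39.9 299.3] ((451.56341552734375, -40.92652893066406), (47.04644775390625, 16.705066680908203), 77.55548095703125) [296.5 301. ]
red 610 mean [452.2 -39.3 298.6] ((469.1195983886719, -49.402984619140625), (46.55170440673828, 60.528568267822266), 64.77482604980469) [288. 301.]
bar 2221 mean [470.8  47.2 250.3] ((470.4675598144531, 44.94390869140625), (95.7071533203125, 21.74605941772461), 77.40306854248047) [249.  251.6]
```

View pics/w1.png

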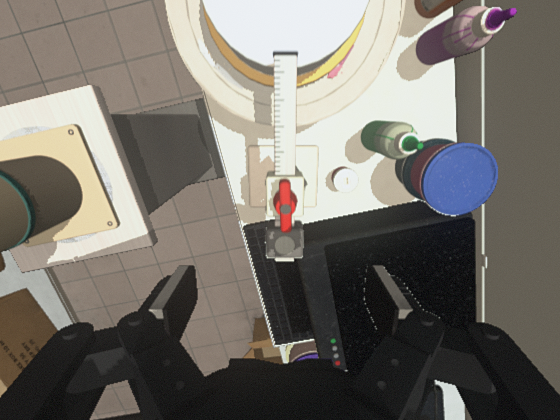

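```bash
python3 -m handwheel '[{"delta_pos":[0.15,-0.15,-3],"yaw":0},{"delta_pos":[0.15,-0.15,-4],"yaw":0},{"delta_pos":[0,0,-3],"yaw":0},{"delta_pos":[0,0,-2.2],"yaw":0},{"delta_pos":[0,0,-1.0],"yaw":0},{"delta_pos":[0,0,-0.9],"yaw":0}]'
python3 -m handwheel '[{"delta_pos":[0,0,0],"yaw":0},{"delta_pos":[0,0,0],"yaw":0},{"delta_pos":[0,0,0],"yaw":0},{"delta_pos":[0,0,0],"yaw":0},{"delta_pos":[0,0,0],"yaw":0},{"delta_pos":[0,0,0],"yaw":0},{"delta_pos":[0,0,0],"yaw":0}]' -1
```

```text
clock: 3.63
eef_pos: [450.0, -47.2, 269.0]
tool_rot: [-3.14, 0.0, 1.35]
force: [-0.5, -0.4, 0.6]
width: 85.1
gripper_force: 0.0
clock: 4.22
eef_pos: [450.2, -46.6, 271.4]
tool_rot: [-3.141, 0.001, 1.351]
force: [-3.0, 1.2, 8.3]
width: 21.3
gripper_force: 58.5
```

```bash
python3 -m handwheel '[{"delta_pos":[0,0,0],"yaw":0},{"delta_pos":[0,0,0],"yaw":0}]'; python3 w.py w2.png; python3 - <<'E'
from h import *
p=get_image('side'); c=p['color'][110:220,340:450]
w=cv2.imread('pics/w2.png')[:, :]
a=cv2.resize(cv2.cvtColor(c,cv2.COLOR_RGB2BGR),(420,420),interpolation=2)
cv2.imwrite('pics/s2.png',np.hstack([a,w[:,100:460]]))
E
```

```text
clock: 4.38
eef_pos: [450.2, -46.6, 271.5]
tool_rot: [-3.141, 0.001, 1.351]
force: [-3.4, -0.7, 7.6]
width: 21.3
gripper_force: 58.4
4.3833 [450.2 -46.6 271.5] [-3.141e+00  1.000e-03  1.351e+00]
wing top 2006 mean [451.9 -39.2 299.1] ((451.44012451171875, -42.006309509277344), (48.832881927490234, 17.938011169433594), 69.01946258544922) [296.4 300.9]
red 2732 mean [452.4 -37.8 296.4] ((451.0256042480469, -41.621341705322266), (48.599063873291016, 21.313844680786133), 64.51763916015625) [282.4 300.8]
bar 7282 mean [470.1  44.7 250.3] ((469.2698669433594, 40.40119934082031), (86.8697280883789, 22.138202667236328), 77.72249603271484) [249.1 251.4]
```

View pics/s2.png

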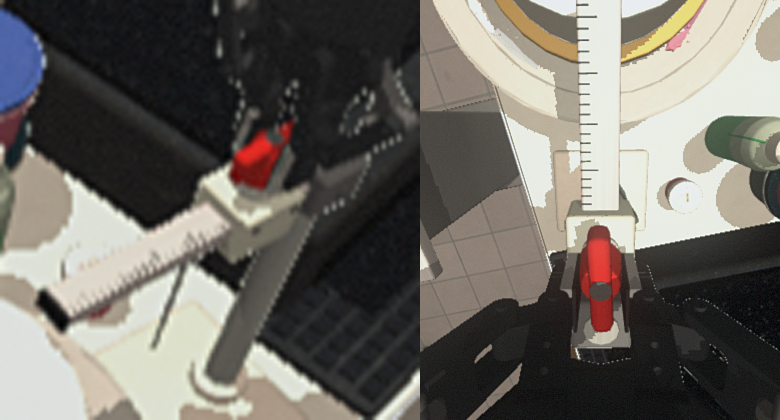

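```bash
python3 -m handwheel '[{"delta_pos":[0,0,0],"yaw":0},{"delta_pos":[0,0,0],"yaw":0},{"delta_pos":[0,0,0],"yaw":0},{"delta_pos":[0.1,0.45,1.2],"yaw":0},{"delta_pos":[0,0,0],"yaw":0},{"delta_pos":[0,0,0],"yaw":0}]' -0.2
python3 -m handwheel '[{"delta_pos":[0,0,0],"yaw":0},{"delta_pos":[0,0,0],"yaw":0},{"delta_pos":[0,0,0],"yaw":0},{"delta_pos":[0,0,0],"yaw":0},{"delta_pos":[0,0,0],"yaw":0},{"delta_pos":[0,0,0],"yaw":0}]' -1
```

```text
clock: 4.98
eef_pos: [452.3, -42.2, 282.6]
tool_rot: [3.14, -0.0, 1.351]
force: [-0.8, 0.0, -0.5]
width: 34.2
gripper_force: 0.0
clock: 5.48
eef_pos: [451.2, -42.4, 282.3]
tool_rot: [-3.14, 0.0, 1.351]
force: [-1.9, 0.6, 6.0]
width: 18.4
gripper_force: 58.3
```

```bash
python3 w.py w3.png; python3 - <<'E'
import cv2
w=cv2.imread('pics/w3.png')[160:380,190:370]
cv2.imwrite('pics/w3c.png',cv2.resize(w,None,fx=2.7,fy=2.7,interpolation=2))
E
```

```text
5.4833 [451.2 -42.4 282.3] [-3.14   0.     1.351]
wing top 1722 mean [451.9 -39.3 299.1] ((451.3291931152344, -41.83201599121094), (48.433536529541016, 18.17516326904297), 76.58892059326172) [296.4 300.9]
red 2226 mean [452.4 -37.7 296.8] ((451.1204528808594, -41.58868408203125), (48.82274627685547, 19.127389907836914), 75.9273910522461) [284.4 300.8]
bar 6926 mean [471.   48.5 250.3] ((470.0800476074219, 44.057960510253906), (94.55342864990234, 22.505373001098633), 77.40322875976562) [249.1 251.4]
```

View pics/w3c.png

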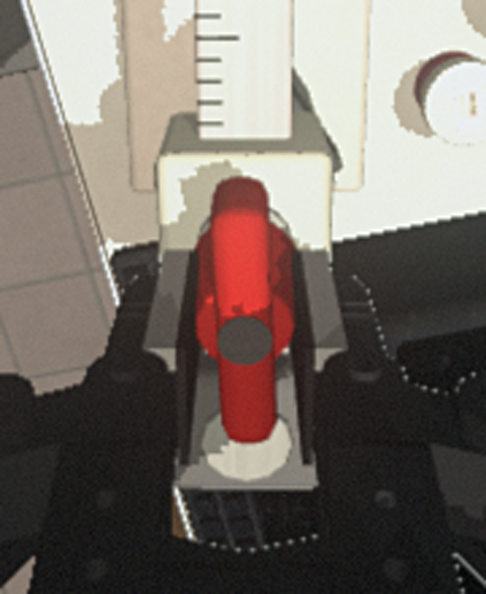

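```bash
python3 -m handwheel '[{"delta_pos":[0,0,0],"yaw":0},{"delta_pos":[0,0,0.7],"yaw":0.01},{"delta_pos":[0,0,0],"yaw":0},{"delta_pos":[0,0,0],"yaw":0}]' -0.4
python3 -m handwheel '[{"delta_pos":[0,0,0],"yaw":0},{"delta_pos":[0,0,0],"yaw":0},{"delta_pos":[0,0,0],"yaw":0},{"delta_pos":[0,0,0],"yaw":0},{"delta_pos":[0,0,0],"yaw":0}]' -1
```

```text
clock: 5.87
eef_pos: [452.1, -42.4, 289.6]
tool_rot: [3.141, -0.0, 1.361]
force: [-0.5, 0.6, -0.1]
width: 25.4
gripper_force: 0.0
clock: 6.28
eef_pos: [451.2, -42.2, 289.7]
tool_rot: [-3.141, 0.0, 1.361]
force: [-3.3, 1.1, 6.3]
width: 16.1
gripper_force: 58.3
```

```bash
python3 -m handwheel '[{"delta_pos":[0,0,0],"yaw":0.08},{"delta_pos":[0,0,0],"yaw":0.12},{"delta_pos":[0,0,0],"yaw":0.12},{"delta_pos":[0,0,0],"yaw":0.08},{"delta_pos":[0,0,0],"yaw":0}]'; python3 w.py w4.png; python3 -c "
from h import *
s=status.read_state();print(s['torque'],s['force'])"
```

```text
clock: 6.7
eef_pos: [451.1, -42.2, 289.6]
tool_rot: [-3.14, -0.0, 1.764]
force: [-2.4, 0.7, 7.0]
width: 16.3
gripper_force: 58.5
6.7 [451.1 -42.2 289.6] [-3.14  -0.     1.764]
wing top 1545 mean [450.5 -39.3 299.1] ((450.97003173828125, -41.867835998535156), (15.84052562713623, 49.45603561401367), 12.062409400939941) [296.5 300.9]
red 1908 mean [450.2 -37.9 297.3] ((451.1629638671875, -41.885684967041016), (47.71979904174805, 23.840539932250977), 83.07899475097656) [284.2 300.8]
bar 6249 mean [470.6  48.6 250.2] ((470.0769958496094, 45.06635284423828), (96.9298095703125, 22.8979434967041), 77.11927032470703) [249.  251.4]
[ 0.04889825  0.6392027  -0.02270844] [-2.78549037 -0.0287422   6.0115987 ]
```

```bash
python3 -m handwheel '[{"delta_pos":[0,0,0],"yaw":0.1},{"delta_pos":[0,0,0],"yaw":0.12},{"delta_pos":[0,0,0],"yaw":0.12},{"delta_pos":[0,0,0],"yaw":0.12},{"delta_pos":[0,0,0],"yaw":0.12},{"delta_pos":[0,0,0],"yaw":0.12},{"delta_pos":[0,0,0],"yaw":0.12},{"delta_pos":[0,0,0],"yaw":0.12},{"delta_pos":[0,0,0],"yaw":0.1},{"delta_pos":[0,0,0],"yaw":0}]'; python3 w.py w5.png; python3 -c "
from h import *
s=status.read_state();print(s['torque'],s['force'],s['qpos'])"
```

```text
clock: 7.58
eef_pos: [451.0, -42.4, 289.6]
tool_rot: [-3.141, -0.002, 2.803]
force: [-3.7, 0.2, 7.2]
width: 16.2
gripper_force: 58.5
7.5833 [451.  -42.4 289.6] [-3.141e+00 -2.000e-03  2.803e+00]
wing top 1577 mean [448.2 -41.6 299.1] ((450.3077087402344, -42.532859802246094), (15.840596199035645, 49.22498321533203), 71.50418853759766) [296.5 300.9]
red 1951 mean [446.8 -41.3 297. ] ((449.84295654296875, -43.36424255371094), (21.354433059692383, 48.922447204589844), 57.61240005493164) [282.  300.8]
bar 4489 mean [469.   45.6 250.1] ((469.78424072265625, 45.02077865600586), (96.36225891113281, 23.189199447631836), 77.5674819946289) [248.7 251.2]
[ 0.00400266  0.72930232 -0.39336328] [-3.39703723  0.23933449  6.80500702] [ 0.64366754  0.35950776 -0.81848459  1.94378483  0.31571753  0.97196423
  0.90444375]
```

```bash
python3 -m handwheel '[{"delta_pos":[0.1,0.45,0],"yaw":-0.02},{"delta_pos":[0.22,0.98,0],"yaw":0},{"delta_pos":[0.25,1.14,0],"yaw":0},{"delta_pos":[0.26,1.17,0],"yaw":0},{"delta_pos":[0.25,1.14,0],"yaw":0},{"delta_pos":[0.22,0.98,0],"yaw":0},{"delta_pos":[0.1,0.45,0],"yaw":0},{"delta_pos":[0,0,0],"yaw":0}]'; python3 m.py top side; python3 - <<'E'
from h import *
s=status.read_state();print(s['torque'],s['force'],s['eef_pos'])
p=get_image('top'); a=p['color'][190:330,210:420]; cv2.imwrite('pics/t6.png',cv2.resize(a[...,::-1],None,fx=3.5,fy=3.5,interpolation=2))
p=get_image('side'); a=p['color'][130:290,260:440]; cv2.imwrite('pics/s6.png',cv2.resize(a[...,::-1],None,fx=3.6,fy=3.6,interpolation=2))
E
```

```text
clock: 8.3
eef_pos: [465.0, 22.4, 289.6]
tool_rot: [3.141, -0.002, 2.781]
force: [-4.4, 1.5, 5.8]
width: 16.2
gripper_force: 58.7
top knob n 43 mean [449.   27.2 298.6] max z 303.9
 n 43 c [449.   27.2 298.6] rect ((449.17742919921875, 27.07317352294922), (12.929269790649414, 15.856317520141602), 67.55196380615234) axis deg 160.4 [3.1 5.1]
 n 41 c [448.6  27.4 299.3] rect ((449.3837585449219, 27.682157516479492), (9.897862434387207, 15.424375534057617), 61.4837760925293) axis deg 160.7 [2.9 4.9]
 gold n 866 c [497.6 165.6] r pct [ 87.3  97.1 601.4] z 137.1
 foam 4663 [495.2 168.9 212.9] ((598.8251953125, 118.6978988647461), 201.66824340820312)
 bar-height n 970 [614.  -76.1 250.5]
side knob n 118 mean [454.7  30.  290.8] max z 310.8
 n 118 c [454.7  30.  290.8] rect ((455.0026550292969, 27.844736099243164), (20.92009925842285, 26.04281997680664), 66.87702941894531) axis deg 171.2 [4.2 7.3]
 n 68 c [452.1  28.6 297.4] rect ((452.3304748535156, 23.719993591308594), (17.750638961791992, 23.037933349609375), 11.639660835266113) axis deg 141.2 [3.7 6.9]
 gold n 944 c [497.4 170.3] r pct [ 87.4  95.3 100.6] z 136.6
 foam 5296 [498.1 169.8 211.9] ((505.57989501953125, -182.579833984375), 441.2084045410156)
 bar-height n 1016 [ 550.6 -139.8  250.1]
[ 0.4543257   0.76115294 -0.23864816] [-3.35686933  2.40256489  5.90321907] [465.00533235  22.15059229 289.63599914]
```

View pics/s6.png

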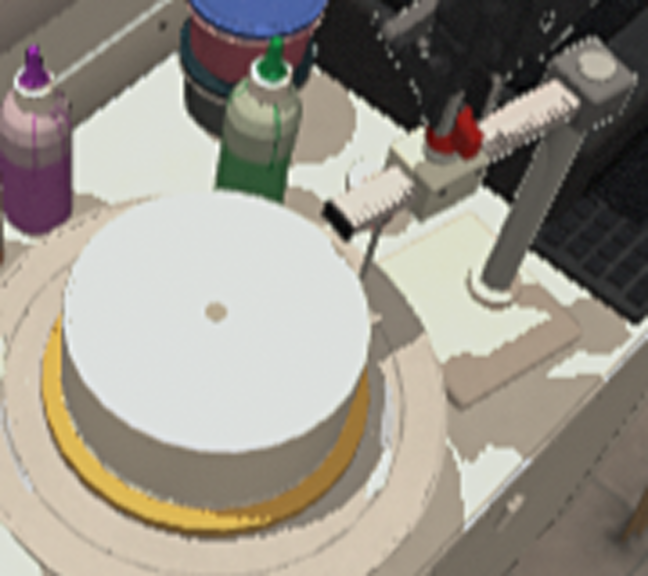

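```bash
f(){ grep -E 'eef|force: \[' | tr '\n' ' '; echo; }
python3 -m handwheel '[{"delta_pos":[0.04,0.2,0],"yaw":0},{"delta_pos":[0.04,0.2,0],"yaw":0},{"delta_pos":[0.04,0.1,0],"yaw":0}]'|f
python3 -m handwheel '[{"delta_pos":[0.02,0.1,0],"yaw":0}]'|f
python3 -m handwheel '[{"delta_pos":[0.02,0.1,0],"yaw":0}]'|f
python3 -m handwheel '[{"delta_pos":[0,0.05,0],"yaw":0},{"delta_pos":[0.01,0.05,0],"yaw":0}]'|f
python3 -c "
from h import *
s=status.read_state();print(s['torque'],s['force'],s['eef_pos'])"
```

```text
eef_pos: [465.8, 25.7, 289.6] force: [-4.6, 0.3, 7.3] 
eef_pos: [466.0, 26.7, 289.6] force: [-4.5, 0.3, 7.6] 
eef_pos: [466.2, 27.6, 289.6] force: [-4.4, -0.9, 7.2] 
eef_pos: [466.4, 28.5, 289.6] force: [-4.3, 0.5, 6.2] 
[-0.17838875  0.92158703 -0.26056338] [-4.32347659  0.54905685  6.24582678] [466.37812111  28.54112993 289.59346411]
```

```bash
f(){ grep -E 'eef|force: \[' | tr '\n' ' '; echo; }
for i in 1; do python3 -m handwheel '[{"delta_pos":[0.01,0.05,0],"yaw":0},{"delta_pos":[0.01,0.05,0],"yaw":0}]'|f; done
python3 -m handwheel '[{"delta_pos":[0.01,0.05,0],"yaw":0},{"delta_pos":[0.01,0.05,0],"yaw":0}]'|f
python3 -m handwheel '[{"delta_pos":[0.01,0.05,0],"yaw":0}]'|f
python3 -m handwheel '[{"delta_pos":[0.01,0.05,0],"yaw":0}]'|f
python3 -m handwheel '[{"delta_pos":[0.01,0.05,0],"yaw":0}]'|f
python3 -c "
from h import *
p=get_image('side'); z=p['z_map']; save(p,'s7.png')
p=get_image('top'); a=p['color'][200:300,280:380]; cv2.imwrite('pics/t7.png',cv2.resize(a[...,::-1],None,fx=5,fy=5,interpolation=2))"
python3 w.py w7.png|head -1
```

```text
eef_pos: [466.6, 29.5, 289.6] force: [-4.0, -1.0, 6.7] 
eef_pos: [466.8, 30.5, 289.6] force: [-3.9, -1.0, 8.1] 
eef_pos: [466.9, 31.0, 289.6] force: [-3.8, 0.4, 6.8] 
eef_pos: [467.0, 31.5, 289.6] force: [-4.2, -0.8, 6.7] 
eef_pos: [467.1, 32.0, 289.6] force: [-5.0, -0.7, 6.2] 
9.7667 [467.1  32.1 289.6] [-3.14e+00 -2.00e-03  2.78e+00]
```

View pics/w7.png

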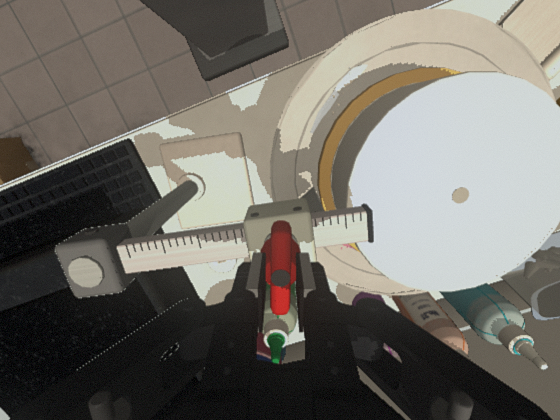

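```bash
f(){ grep -E 'eef|force: \[' | tr '\n' ' '; echo; }
python3 -m handwheel '[{"delta_pos":[0.01,0.05,0],"yaw":0}]'|f
python3 -m handwheel '[{"delta_pos":[0.01,0.05,0],"yaw":0}]'|f
python3 -m handwheel '[{"delta_pos":[0.01,0.04,0],"yaw":0}]'|f
python3 -m handwheel '[{"delta_pos":[0,0,0],"yaw":0},{"delta_pos":[0,0,0],"yaw":0}]'|f
```

```text
eef_pos: [467.2, 32.5, 289.6] force: [-3.8, -1.3, 7.4] 
eef_pos: [467.3, 33.0, 289.6] force: [-4.8, -0.4, 6.5] 
eef_pos: [467.4, 33.4, 289.6] force: [-4.3, -0.6, 7.0] 
eef_pos: [467.4, 33.5, 289.6] force: [-4.2, -0.9, 6.8]
```

```bash
f(){ grep -E 'eef|force: \[' | tr '\n' ' '; echo; }
python3 -m handwheel '[{"delta_pos":[0.01,0.04,0],"yaw":0}]'|f
python3 -m handwheel '[{"delta_pos":[0.01,0.04,0],"yaw":0}]'|f
python3 -m handwheel '[{"delta_pos":[0.01,0.04,0],"yaw":0}]'|f
```

```text
eef_pos: [467.5, 33.8, 289.6] force: [-4.0, -0.3, 7.7] 
eef_pos: [467.6, 34.2, 289.6] force: [-4.0, -0.4, 6.4] 
eef_pos: [467.7, 34.6, 289.6] force: [-3.8, -0.2, 7.5]
```

```bash
f(){ grep -E 'eef|force: \[' | tr '\n' ' '; echo; }
python3 -m handwheel '[{"delta_pos":[0.01,0.04,0],"yaw":0}]'|f
python3 -m handwheel '[{"delta_pos":[0.01,0.04,0],"yaw":0}]'|f
python3 -m handwheel '[{"delta_pos":[0,0,0],"yaw":0}]'|f
python3 - <<'E'
from h import *
p=get_image('top'); a=p['color'][200:300,270:400]; b=p['color']
q=get_image('side'); c=q['color'][150:250,310:440]
cv2.imwrite('pics/t8.png',cv2.resize(np.hstack([a,c])[...,::-1],None,fx=3,fy=3,interpolation=2))
P=cloud(q);x,y,z=P[...,0],P[...,1],P[...,2]
f=(q['z_map']>0)&(z>207)&(z<217)&(np.hypot(x-497,y-168)<110);print('side foam',cv2.minEnclosingCircle(P[f][:,:2].astype(np.float32)))
E
```

```text
eef_pos: [467.8, 35.0, 289.6] force: [-4.3, -1.4, 6.9] 
eef_pos: [467.9, 35.4, 289.6] force: [-4.0, -0.7, 6.8] 
eef_pos: [467.9, 35.6, 289.6] force: [-4.4, -1.1, 7.0] 
side foam ((492.9685974121094, 160.93557739257812), 98.4300308227539)
```

View pics/t8.png

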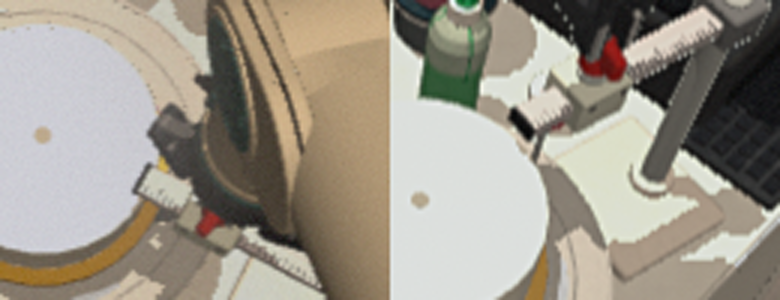

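```bash
f(){ grep -E 'eef|force: \[' | tr '\n' ' '; echo; }
python3 -m handwheel '[{"delta_pos":[0.01,0.04,0],"yaw":0}]'|f
python3 -m handwheel '[{"delta_pos":[0.01,0.04,0],"yaw":0}]'|f
```

```text
eef_pos: [468.0, 35.8, 289.6] force: [-3.3, -1.0, 7.2] 
eef_pos: [468.0, 36.1, 289.6] force: [-4.1, -0.7, 6.8]
```

```bash
f(){ grep -E 'eef|force: \[' | tr '\n' ' '; echo; }
python3 -m handwheel '[{"delta_pos":[0.01,0.04,0],"yaw":0}]'|f
python3 -m handwheel '[{"delta_pos":[0,0,0],"yaw":0}]'|f
```

```text
eef_pos: [468.0, 36.2, 289.6] force: [-3.2, -2.7, 8.6] 
eef_pos: [468.1, 36.2, 289.6] force: [-5.5, -1.9, 7.9]
```

```bash
f(){ grep -E 'eef|force: \[' | tr '\n' ' '; echo; }
python3 -m handwheel '[{"delta_pos":[0.01,0.03,0],"yaw":0}]'|f
python3 -m handwheel '[{"delta_pos":[0,0,0],"yaw":0}]'|f
python3 -m handwheel '[{"delta_pos":[0,0,0],"yaw":0}]'|f
```

```text
eef_pos: [468.1, 36.3, 289.6] force: [-4.6, -2.1, 8.8] 
eef_pos: [468.1, 36.2, 289.6] force: [-4.9, -2.4, 8.2] 
eef_pos: [468.1, 36.2, 289.6] force: [-5.3, -1.3, 8.9]
```

```bash
f(){ grep -E 'eef|force: \[|rot' | tr '\n' ' '; echo; }
python3 -m handwheel '[{"delta_pos":[0,0,0],"yaw":-0.06},{"delta_pos":[0,0,0],"yaw":-0.1},{"delta_pos":[0,0,0],"yaw":-0.1},{"delta_pos":[0,0,0],"yaw":-0.1},{"delta_pos":[0,0,0],"yaw":-0.1},{"delta_pos":[0,0,0],"yaw":-0.1},{"delta_pos":[0,0,0],"yaw":-0.1},{"delta_pos":[0,0,0],"yaw":-0.1},{"delta_pos":[0,0,0],"yaw":-0.04},{"delta_pos":[0,0,0],"yaw":0}]'|f
python3 -c "
from h import *
s=status.read_state();print(s['torque'])"
python3 -m handwheel '[{"delta_pos":[0,0,0],"yaw":-0.06},{"delta_pos":[0,0,0],"yaw":-0.1},{"delta_pos":[0,0,0],"yaw":-0.1},{"delta_pos":[0,0,0],"yaw":-0.1},{"delta_pos":[0,0,0],"yaw":-0.1},{"delta_pos":[0,0,0],"yaw":-0.1},{"delta_pos":[0,0,0],"yaw":-0.06},{"delta_pos":[0,0,0],"yaw":-0.05},{"delta_pos":[0,0,0],"yaw":0}]'|f
python3 -c "
from h import *
s=status.read_state();print(s['torque'])"
python3 w.py w9.png
```

```text
eef_pos: [468.2, 36.4, 289.6] tool_rot: [-3.139, 0.001, 1.979] force: [-3.8, -1.9, 7.0] 
[-0.42939433  0.90592509  0.17215932]
eef_pos: [468.3, 36.4, 289.7] tool_rot: [-3.141, 0.002, 1.309] force: [-3.5, -2.7, 7.9] 
[-0.47844334  0.89221197  0.30212036]
13.0 [468.3  36.4 289.7] [-3.141e+00  2.000e-03  1.309e+00]
wing top 1533 mean [469.1  39.3 299.2] ((468.4664611816406, 36.754703521728516), (49.204498291015625, 15.818758010864258), 75.9301528930664) [296.4 300.9]
red 1895 mean [469.7  40.8 298.2] ((488.8946533203125, 39.61637496948242), (83.8365707397461, 47.39719009399414), 7.058660984039307) [283.4 300.9]
bar 1921 mean [476.5  72.3 250.3] ((471.33367919921875, 44.98422622680664), (90.94070434570312, 40.45568084716797), 88.12001037597656) [249.1 251.6]
```

```bash
python3 -m handwheel '[{"delta_pos":[0,0,0],"yaw":-0.04},{"delta_pos":[0,0,0],"yaw":-0.04},{"delta_pos":[0,0,0],"yaw":0}]'
python3 -c "
from h import *
s=status.read_state();print(s['torque'])"
python3 w.py w10.png
```

```text
clock: 13.3
eef_pos: [468.3, 36.4, 289.7]
tool_rot: [-3.141, 0.003, 1.231]
force: [-3.7, -1.7, 7.5]
width: 16.5
gripper_force: 58.4
[-0.513495    0.82891241  0.60053641]
13.3 [468.3  36.4 289.7] [-3.141e+00  3.000e-03  1.231e+00]
wing top 1531 mean [469.3  39.2 299.1] ((468.45452880859375, 36.454566955566406), (48.707332611083984, 15.835844039916992), 70.5711441040039) [296.5 300.8]
red 1911 mean [470.   40.8 297.7] ((463.4203186035156, 40.66242980957031), (55.227142333984375, 48.62880325317383), 34.786991119384766) [283.6 300.8]
bar 1916 mean [476.8  72.8 250.3] ((478.0103454589844, 73.60855102539062), (38.126094818115234, 39.00607681274414), 74.76347351074219) [249.  251.6]
```

View pics/w10.png

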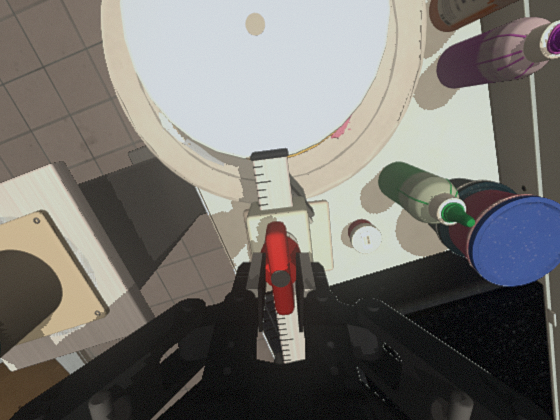

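```bash
python3 -m handwheel '[{"delta_pos":[0,0,0],"yaw":0},{"delta_pos":[0,0,0],"yaw":0},{"delta_pos":[0,0,0],"yaw":0},{"delta_pos":[0,0,0],"yaw":0},{"delta_pos":[0,0,1.5],"yaw":0},{"delta_pos":[0,0,3],"yaw":0},{"delta_pos":[0,0,4],"yaw":0},{"delta_pos":[0,0,3],"yaw":0},{"delta_pos":[0,0,0],"yaw":0},{"delta_pos":[0,0,0],"yaw":0}]' 0.6
python3 w.py w11.png; python3 bar.py | grep -E 'side|top|foam|plate'
```

```text
clock: 14.18
eef_pos: [470.2, 37.4, 405.8]
tool_rot: [3.138, -0.002, 1.231]
force: [1.2, -0.0, -0.3]
width: 68.7
gripper_force: 0.0
14.1833 [470.2  37.4 405.8] [ 3.138e+00 -2.000e-03  1.231e+00]
wing top 537 mean [468.9  37.9 299.2] ((468.63555908203125, 36.6911735534668), (17.268583297729492, 47.74559020996094), 0.04771799221634865) [296.5 301.1]
red 642 mean [469.3  38.4 299. ] ((458.3351135253906, 33.254940032958984), (72.72712707519531, 50.81462097167969), 19.37908363342285) [288.4 301. ]
bar 830 mean [475.6  67.  250.4] ((472.412841796875, 44.917930603027344), (92.51459503173828, 37.887996673583984), 85.74855041503906) [249.  251.8]
side 579 z [240.3 250.6 261.2] ((469.3054504394531, 43.76268768310547), (101.94998168945312, 41.797542572021484), 79.00309753417969)
 foam ((495.2632751464844, 159.45953369140625), 99.29835510253906) 211.8160470233161
 plate ((498.7213134765625, 169.036865234375), 153.35446166992188) 120.47652726962201
top 328 z [242.3 250.7 260.5] ((467.1046142578125, 42.66242980957031), (102.52252960205078, 39.11506271362305), 67.61552429199219)bar.py:12: RuntimeWarning: Mean of empty slice.
  print(' head',P[h].mean(0).round(1),len(P[h]),np.percentile(P[h][:,:2],[2,98],0).round(0).tolist())
  ret = um.true_divide(
Traceback (most recent call last):
  File "bar.py", line 12, in <module>
    print(' head',P[h].mean(0).round(1),len(P[h]),np.percentile(P[h][:,:2],[2,98],0).round(0).tolist())
                                                  ~~~~~~~~~~~~~^^^^^^^^^^^^^^^^^^^^^
IndexError: index -1 is out of bounds for axis 0 with size 0
```

View pics/w11.png

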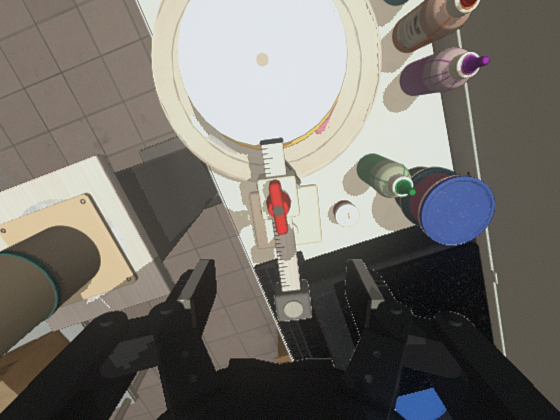

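```bash
python3 - <<'E'
from h import *
for n,r in(('w1',(170,240,265,305)),('w11',(170,245,255,300))):
    b=cv2.imread(f'pics/{n}.png');h=cv2.cvtColor(b,cv2.COLOR_BGR2HSV);H,S,V=cv2.split(h)
    m=np.zeros(H.shape,bool);m[r[0]:r[1],r[2]:r[3]]=True
    for s in(130,180):
        y,x=np.nonzero(m&((H<8)|(H>172))&(S>s)&(V>70))
        w,v=np.linalg.eigh(np.cov(np.stack([x,y])));a=v[:,1]*np.sign(v[1,1]);print(n,len(x),'wing tilt',np.degrees(np.arctan2(a[0],a[1])).round(2),x.mean(),y.mean())
D=np.load('w.npz');P=D['P'];x,y,z=P[...,0],P[...,1],P[...,2]
H,S,V=cv2.split(cv2.cvtColor(D['c'],cv2.COLOR_RGB2HSV))
def ln(m): l=cv2.fitLine(P[m][:,:2].astype(np.float32),cv2.DIST_HUBER,0,.01,.01).ravel();return np.degrees(np.arctan2(l[1],l[0]))%180
print('wing now',ln(((H<8)|(H>172))&(S>130)&(z>297)&(z<304)&(np.hypot(x-468,y-36.5)<30)),'bar',ln((z>247)&(z<254)&(abs(x-453)<30)&(y>-65)&(y<5)&(S<60)))
f=(z>207)&(z<217)&(np.hypot(x-497,y-168)<115); print('foam',cv2.minEnclosingCircle(P[f][:,:2].astype(np.float32)))
E
```

```text
w1 607 wing tilt 0.98 285.0658978583196 204.89456342668862
w1 149 wing tilt -2.39 285.4161073825503 220.14093959731542
w11 641 wing tilt 8.19 278.39781591263653 206.37909516380654
w11 23 wing tilt 28.68 278.17391304347825 219.8695652173913
wing now 79.62066 bar 71.08168
foam ((492.3604431152344, 154.635498046875), 97.91547393798828)
```

```bash
python3 m.py side | grep -E 'gold'; python3 - <<'E'
from h import *
p=get_image('side');a=cv2.imread('pics/side1.png');b=p['color'][...,::-1]
# shift of cake by phase correlation (cake front, unobstructed)
A=cv2.cvtColor(a,6)[205:290,262:345].astype(np.float32);B=cv2.cvtColor(np.ascontiguousarray(b),6)[205:290,262:345].astype(np.float32)
print(cv2.phaseCorrelate(A,B,cv2.createHanningWindow(A.shape[::-1],5)))
E
```

```text
gold n 937 c [497.3 170.3] r pct [ 87.5  95.2 100.4] z 136.6
((-0.011657134691759552, 0.031394799175565424), 0.9961813300332906)
```

Board unmoved (0.03 px), knob back to its tight angle, gripper clear.

```bash
python3 -c "
from cell import ctrl
print(ctrl.finish_job())"
```

```text
the job is handed in; nothing more can be done
None
```

The job is handed in: I loosened the knob, slid the carriage about 80 mm until the arm stalled against a light push (taken as the blade touching the gold board's rim, since the cameras could not see the contact), and tightened the knob back to its stop; the board has not moved.

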